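Tip the used-up lip balm out of the divided dish

ROBOT

A 6-joint arm with a two-finger parallel gripper is mounted at the origin on the work surface. World frame = base frame: x ahead of the robot, y to its left, z up, the work surface at z = 0. Lengths are in m, angles in rad, forces in N, time in s.
With the tool pointing down it reaches from about 0.25 to 0.8 m from the base axis. Payload 8.5 kg.
Tool frame: the origin (TCP) lies midway between the tips of the shut fingers; the grasp point (between the pads) lies 19 mm behind it (robot.grip_depth is the distance from the TCP to the grasp point, in m); x points along the fingers, z is the direction in which the jaws open and shut, and the axes are right-handed (so a half turn about x gives the same grasp; the last joint's range is limited). The gripper opens to 85 mm and grips with 20 to 120 N. Pads are 22 mm wide; open, the fingers measure 114 mm over their backs; the gripper's body (76 mm by 85 mm) begins 54 mm behind the grasp point. The pads swing forward as they close: fully open they stand 13 mm farther back than shut.
Start: joints at [-1.299, 0.238, -0.013, 1.319, 0, 1.571], TCP at [0.141, -0.506, 0.231] pointing down, gripper open.
Joint ranges: [-2.66, 2.66], [-1.03, 1.9], [-1.14, 1.46], [-1.82, 2.27], [-1.45, 1.34], [-3.14, 3.14]. Speed limits (rad/s): [2.22, 2.22, 2.79, 3.14, 3.14, 3.14].

INTERFACE

Orientations are given as a unit quaternion [w, x, y, z].
In Python, from plant import robot, eyes, job_done gives the robot as it stands.
- The arm moves only by the tool step_arm, never from a script. Its argument "targets" is a list that holds one entry, the list of rows, each a list of 7 numbers: the shift along the tool's x, y, z in units of 0.02 m (1.0 is 0.02 m), then the turn, a rotation vector about the tool's x, y, z in units of 0.12 rad (1.0 is 0.12 rad), then the opening, from 0 (shut) to 1 (fully open). In form: [[[tx, ty, tz, ax, ay, az, jaw], ...]]. A call has 1 to 8 rows; each row shifts and turns the commanded pose from where the row before left it, along the tool's axes as they then stand; what a row does not reach is not made up. A row lasts 1/8 s, in which the tool goes at most 62.5 mm and 10.7 degrees, less where a joint would pass 70% of its speed; a pose out of reach is approached as far as the arm can. A call with a number of a shift or a turn outside -1 to 1 is refused whole. A call with a gripper value outside its range is refused whole. The fingers move at their own pace and stop on an object; "newtons" is the grip in N (left out, the last holds). Time passes only in rows, so rows that do not move let the fingers close. It gives the time, the measured TCP pose, the force and the opening at its end, in the units of the state.
- robot.observe(): the state, without advancing time (a new reading comes with each control period).
- eyes.grab_frame(name): name is "scene" or "side" or "wrist"; returns a dict with "pixels" (384x512x3 uint8, red, green, blue), "fx", "fy", "cx", "cy" (pixels), "R" (3x3) and "t" (3): a world point X has camera coordinates R X + t. Camera axes: x right, y down, z forward; pixel columns grow to the right and rows downward; lengths in m; the calibration is good to about 2 mm. A picture is of the moment at which its call begins. There is no depth.
- job_done(): hands the job in, once; it reports no verdict.
Trained networks look in a picture, given as the dict that the camera call returned (one of the last four; its "shot" number tells which), for a name from the list of things; names that differ only in an ending like _2 or _b are one class to them, and where a whole thing is asked for, a point or a joint stands for the part that bears it (a point fixed in the world has none). Each returns a list of dicts, best first, with "p" (0 to 1); they miss things now and then, are a little off and sometimes report something else, mostly with a low value. They report only what shows in the picture. A call takes as long as a camera call.
- eyes.cut_out(picture, label): "region" (384x512 bool, what is visible of it) and "bbox" ([left, top, right, bottom] in pixels, round what is visible of it).
The state is a dict: "time_s": time; "qpos": joint angles; "qvel": joint speeds; "joint_torque": joint torques, N m; "position": TCP position; "orientation": TCP orientation; "contact_force": force on the tool from outside, world axes, zero at the start; "moment": the same for the moment, N m; "grip_width": opening from 0.0 (shut) to 1.0 (fully open).
Only numpy, scipy, OpenCV 4.12 (cv2) and the standard library are available. Lean on these libraries where they do the work, as an engineer would, in place of code of your own. Each camera call takes 0.05 s, during which the arm holds its last target. There are 200 camera calls.

TASK

One half of the blue divided dish holds a used-up lip balm tube, the other half the nail clipper. Take the dish by its middle grip, carry it with both things in it to the open white wastebasket, and turn and tip it so that only the lip balm half empties into the basket while the clipper stays in the dish. Then set the dish gently back down upright, about where it stood.

Things in the scene. Friction and masses are not known exactly. Their poses are not given: they have to be found in the camera images.
- dish: Loose blue dish 190 (x) x 100 (y) mm, 0.3 kg; origin: centre of underside. Wall in the plane x=0, 36 high, parts the +x and -x halves; on it a white grip plate 12 thick (x), 40 wide (y), top at z=90: pinch across its thickness. Floors at z=5; past x=55 a 15 deg ramp rises to the open outer end (x=95, z=16). Side walls 28 high. The balm rolls out over its half's outer end lowered 40-55 deg.
- balm: Used-up lip balm tube: green cylinder with a yellow cap end, 18 mm in diameter, 62 mm long, 12 g. Lies in either half of the dish, lengthwise along the dividing wall, its centre about 38 mm from the plane x=0. Origin at mid-length on its surface, underneath at the start (9 mm off its axis); y along its length.
- clipper: Steel nail clipper, 13 x 56 x 13 mm, 35 g, lying flat in the other half of the dish, its length (y) along the dividing wall. Origin at the centre of its underside. When the balm's half is lowered it slides against the dividing wall and stays.
- basket: Small empty white plastic wastebasket, fixed, 180 (x) x 200 (y) mm, 140 high, walls 4, open top with a grey collar reaching 4 mm out. Origin at the centre of its underside, z up. Its flip-top lid is folded right back and hangs outside on its +x side (away from the robot), up to 35 mm out and not above the rim.

How it is judged:
By the outcome, as a careful person would: the job done as asked, in the order asked, and still so for the second after the job is handed in, with the robot touching nothing.
It also fails if it takes over 70 s, if anything falls off the work surface, if the arm or the gripper's body presses on something with over 40 N, if the wrist force passes 120 N, or if a joint passes its speed limit or range.

## Working session

There is one attempt and no reset: what is moved stays moved. The work goes in short steps, Python scripts to look and compute and a tool call to move; the robot and the scene stay as the last step left them, time stands still between calls to the robot, and variables do not carry over. Pictures are saved under pics/ and viewed, about 8 in all and at most 12, crops included, and the job is handed in when it is done.

Besides the shell and the picture viewer there is one more tool, called after "Emit:" as name([rows], argument=value, ...), one row to a line, values as JSON. step_arm: Moves the arm, as the interface text tells. Its arguments: {"type":"object","properties":{"targets":{"type":"array","items":{"type":"array","items":{"type":"array","items":{"type":"number"}}}},"newtons":{"type":"number"}},"required":["targets"]}

```bash
mkdir -p pics
cat > h.py <<'E'
import numpy as np, cv2
from plant import robot, eyes, job_done
def save(f,n): cv2.imwrite('pics/'+n, f['pixels'][:,:,::-1])
def plane(f,u,v,z):
    R=np.array(f['R']);t=np.array(f['t']);c=-R.T@t
    d=R.T@np.array([(u-f['cx'])/f['fx'],(v-f['cy'])/f['fy'],1]); return c+d*(z-c[2])/d[2]
def proj(f,X):
    p=np.array(f['R'])@np.array(X)+np.array(f['t']); return np.array([f['fx']*p[0]/p[2]+f['cx'],f['fy']*p[1]/p[2]+f['cy']])
E
python3 - <<'E'
from h import *
s=robot.observe(); print(s['position'],s['orientation'],s['time_s'],robot.grip_depth)
ims=[]
for n in ['scene','side']:
    f=eyes.grab_frame(n); ims.append(f['pixels'])
    print(n,'cam',-np.array(f['R']).T@np.array(f['t']))
    for l,z in [('dish',0.02),('balm',0.015),('clipper',0.012),('basket',0.14)]:
        for r in eyes.cut_out(f,l)[:2]:
            m=r['region'];v,u=np.nonzero(m)
            if len(u): print(l,round(r['p'],2),r['bbox'],plane(f,u.mean(),v.mean(),z).round(3))
    save(f,n+'0.png')
E
```

```text
[ 0.14083227 -0.50529837  0.23066048] [ 0.56270848  0.42796612  0.56356094 -0.42732099] 0.0 0.0187
scene cam [ 1.0208102  -0.39585171  0.63289023]
dish 0.96 [270.1, 141.2, 342.0, 194.0] [0.473 0.211 0.02 ]
clipper 0.64 [304.6, 169.5, 325.6, 180.9] [0.503 0.215 0.012]
basket 0.63 [79.0, 178.3, 235.8, 343.5] [ 0.595 -0.262  0.14 ]
side cam [0.29150721 0.31253566 0.68640784]
dish 0.96 [155.8, 251.5, 265.9, 358.4] [0.462 0.216 0.02 ]
clipper 0.75 [186.5, 280.1, 203.9, 301.1] [0.505 0.215 0.012]
basket 0.87 [248.7, 59.8, 384.8, 182.2] [ 0.501 -0.184  0.14 ]
```

View pics/scene0.png

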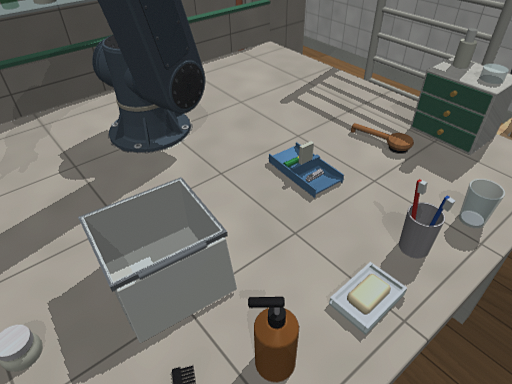

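View pics/side0.png

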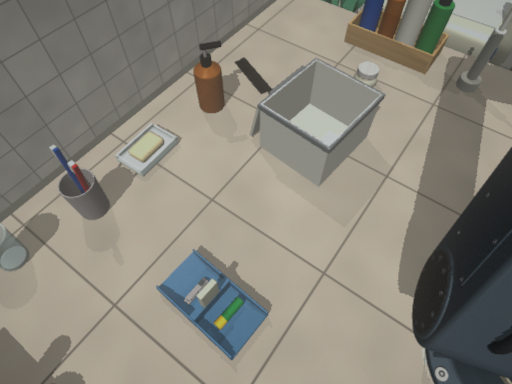

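```bash
cat > fit.py <<'E'
from h import *
from scipy.optimize import minimize
import itertools
def box(x0,x1,y0,y1,z0,z1): return np.array(list(itertools.product((x0,x1),(y0,y1),(z0,z1))))
DISH=[box(-.095,.095,-.05,.05,0,.028),box(-.006,.006,-.02,.02,.03,.09),box(-.003,.003,-.05,.05,0,.036)]
BASK=[box(-.09,.09,-.1,.1,0,.14)]
def sil(f,parts,p):
    c,s=np.cos(p[2]),np.sin(p[2]);R=np.array([[c,-s,0],[s,c,0],[0,0,1]])
    m=np.zeros((384,512),np.uint8)
    for P in parts:
        pts=np.array([proj(f,R@q+[p[0],p[1],0]) for q in P])
        cv2.fillConvexPoly(m,cv2.convexHull((pts*16).astype(np.int32)),1,shift=4)
    return m>0
def fit(fs,ms,parts,p0):
    def cost(p):
        return sum(1-(sil(f,parts,p)&m).sum()/(sil(f,parts,p)|m).sum() for f,m in zip(fs,ms))
    best=None
    for y in np.radians([-40,-20,0,20,40]):
        x0=np.array([*p0,y])
        r=minimize(cost,x0,method='Nelder-Mead',options=dict(initial_simplex=x0+np.vstack([np.zeros(3),np.diag([.03,.03,.2])]),xatol=2e-4,fatol=1e-3,maxiter=150))
        if best is None or r.fun<best.fun: best=r
    return best
E
python3 - <<'E'
from fit import *
fs=[eyes.grab_frame(n) for n in ['scene','side']]
for l,P,p0 in [('dish',DISH,(.467,.212)),('basket',BASK,(.55,-.22))]:
    ms=[eyes.cut_out(f,l)[0]['region'] for f in fs]
    for a,b in [(fs,ms),(fs[:1],ms[:1]),(fs[1:],ms[1:])]:
        r=fit(a,b,P,p0); print(l,r.x[:2].round(4),np.degrees(r.x[2]).round(1),r.fun.round(3))
f=fs[1]
for l,z in [('clipper',.01),('balm',.014)]:
    for r in eyes.cut_out(f,l)[:1]:
        v,u=np.nonzero(r['region']);print(l,r['p'],plane(f,u.mean(),v.mean(),z).round(3))
print('balm by eye',plane(f,230,313,.014).round(3))
E
```

```text
dish [0.4647 0.2132] -4.0 0.37
dish [0.4593 0.2151] -5.4 0.217
dish [0.468  0.2129] -4.1 0.139
basket [ 0.5225 -0.2421] -5.2 0.149
basket [ 0.5422 -0.2428] -4.0 0.092
basket [ 0.5225 -0.2437] -5.8 0.035
clipper 0.76 [0.506 0.215 0.01 ]
balm 0.7 [0.429 0.211 0.014]
balm by eye [0.425 0.21  0.014]
```

```bash
cat > plan.py <<'E'
from h import *
import sys
from scipy.spatial.transform import Rotation as Ro
def plan(pos,yawdeg,tilt=0.,flip=1,q=None):
    """TCP target; tool z along flip*dish x; tilt lowers the dish's -x end. prints delta in tool units"""
    s=robot.observe();w,x,y,z=s['orientation'];R=Ro.from_quat([x,y,z,w]).as_matrix()
    D=(Ro.from_euler('z',yawdeg,degrees=True)*Ro.from_euler('y',-tilt,degrees=True)).as_matrix()
    X=-D[:,2];Z=flip*D[:,0];T=np.column_stack([X,np.cross(Z,X),Z])
    rv=Ro.from_matrix(R.T@T).as_rotvec()
    print('now',np.round(s['position'],4),'t',s['time_s'],'grip',s['grip_width'],'F',np.round(s['contact_force'],1))
    print('axes',R.round(2).tolist())
    print('shift',(R.T@(np.array(pos)-s['position'])/.02).round(2),'turn',(rv/.12).round(2))
if __name__=='__main__':
    a=list(map(float,sys.argv[1:])); plan(a[:3],a[3],*(a[4:6]))
E
python3 plan.py .467 .213 .23 -4.5 0 1;python3 plan.py .467 .213 .23 -4.5 0 -1
```

```text
now [ 0.1409 -0.5057  0.2313] t 0.9 grip 1.0035088372310836 F [0.5 0.5 0.5]
axes [[-0.0, 0.96, 0.27], [0.0, 0.27, -0.96], [-1.0, 0.0, -0.0]]
shift [  0.07  25.35 -30.24] turn [-10.17  -0.    -0.  ]
now [ 0.1409 -0.5057  0.2313] t 0.9 grip 1.0035088372310836 F [0.5 0.5 0.5]
axes [[-0.0, 0.96, 0.27], [0.0, 0.27, -0.96], [-1.0, 0.0, -0.0]]
shift [  0.07  25.35 -30.24] turn [16.01 -0.    0.  ]
```

Emit:
step_arm([
  [[0, 0.84, -1, 0, 0, 0, 1], [0, 0.84, -1, 0, 0, 0, 1], [0, 0.84, -1, 0, 0, 0, 1], [0, 0.84, -1, 0, 0, 0, 1], [0, 0.84, -1, 0, 0, 0, 1], [0, 0.84, -1, 0, 0, 0, 1], [0, 0.84, -1, 0, 0, 0, 1], [0, 0.84, -1, 0, 0, 0, 1]],
], newtons=60)

```text
time_s: 1.9
position: [0.2277, -0.3147, 0.2314]
orientation: [0.563, 0.428, 0.563, -0.428]
contact_force: [-0.4, -0.1, -0.3]
grip_width: 0.999
```

Emit:
step_arm([
  [[0, 0.84, -1, 0, 0, 0, 1], [0, 0.84, -1, 0, 0, 0, 1], [0, 0.84, -1, 0, 0, 0, 1], [0, 0.84, -1, 0, 0, 0, 1], [0, 0.84, -1, 0, 0, 0, 1], [0, 0.84, -1, 0, 0, 0, 1], [0, 0.84, -1, 0, 0, 0, 1], [0, 0.84, -1, 0, 0, 0, 1]],
])

```text
time_s: 2.9
position: [0.3143, -0.1245, 0.2315]
orientation: [0.563, 0.428, 0.563, -0.428]
contact_force: [0.1, -0.5, 0.0]
grip_width: 0.995
```

Emit:
step_arm([
  [[0, 0.84, -1, 0, 0, 0, 1], [0, 0.84, -1, 0, 0, 0, 1], [0, 0.84, -1, 0, 0, 0, 1], [0, 0.84, -1, 0, 0, 0, 1], [0, 0.84, -1, 0, 0, 0, 1], [0, 0.84, -1, 0, 0, 0, 1], [0, 0, 0, -1, 0, 0, 1], [0, 0, 0, -1, 0, 0, 1]],
])

```text
time_s: 3.9
position: [0.3789, 0.0178, 0.2313]
orientation: [0.611, 0.356, 0.611, -0.356]
contact_force: [0.6, -0.1, -0.2]
grip_width: 1.002
```

Emit:
step_arm([
  [[0, 0, 0, -1, 0, 0, 1], [0, 0, 0, -1, 0, 0, 1], [0, 0, 0, -1, 0, 0, 1], [0, 0, 0, -1, 0, 0, 1], [0, 0, 0, -1, 0, 0, 1], [0, 0, 0, -1, 0, 0, 1], [0, 0, 0, -1, 0, 0, 1], [0, 0, 0, -0.17, 0, 0, 1]],
])

```text
time_s: 4.9
position: [0.3788, 0.0174, 0.2314]
orientation: [0.704, 0.07, 0.704, -0.07]
contact_force: [-0.9, -0.0, -0.4]
grip_width: 1.003
```

```bash
python3 plan.py .467 .213 .19 -4.5
```

```text
now [0.3788 0.0174 0.2314] t 4.9 grip 1.0030158777114968 F [-0.9 -0.  -0.4]
axes [[0.0, 0.2, 0.98], [0.0, 0.98, -0.2], [-1.0, 0.0, 0.0]]
shift [ 2.07 10.46  2.39] turn [-1.  0. -0.]
```

Emit:
step_arm([
  [[0, 0, 0, -1, 0, 0, 1], [0.3, 1, 0, 0, 0, 0, 1], [0.3, 1, 0, 0, 0, 0, 1], [0.3, 1, 0, 0, 0, 0, 1], [0.3, 1, 0, 0, 0, 0, 1], [0.3, 1, 0, 0, 0, 0, 1], [0.3, 1, 0, 0, 0, 0, 1], [0, 1, 0, 0, 0, 0, 1]],
])

```text
time_s: 5.9
position: [0.3896, 0.1576, 0.195]
orientation: [0.706, 0.029, 0.707, -0.029]
contact_force: [-0.1, 0.0, -1.4]
grip_width: 1.0
```

```bash
python3 plan.py .467 .213 .19 -4.5
```

```text
now [0.3896 0.1576 0.195 ] t 5.9 grip 1.0002591611443867 F [-0.1  0.  -1.4]
axes [[-0.0, 0.08, 1.0], [-0.0, 1.0, -0.08], [-1.0, -0.0, -0.0]]
shift [0.25 3.08 3.63] turn [-0.02 -0.    0.  ]
```

Emit:
step_arm([
  [[0, 0.77, 0.9, 0, 0, 0, 1], [0, 0.77, 0.9, 0, 0, 0, 1], [0, 0.77, 0.9, 0, 0, 0, 1], [0, 0.77, 0.9, 0, 0, 0, 1], [0, 0, 0, 0, 0, 0, 1]],
])

```text
time_s: 6.52
position: [0.4673, 0.2134, 0.1949]
orientation: [0.706, 0.028, 0.707, -0.028]
contact_force: [-0.1, -0.3, -1.1]
grip_width: 1.0
```

Run:
```python
from fit import *
from plan import plan
f=eyes.grab_frame('wrist'); save(f,'w1.png')
r=eyes.cut_out(f,'dish'); print(r[0]['p'],r[0]['bbox'])
# overlay of grip-plate top at estimate
for z,c in ((.09,'plate'),):
  for yaw,x,y in ((-4.5,.467,.213),):
    a=np.radians(yaw);Rz=np.array([[np.cos(a),-np.sin(a)],[np.sin(a),np.cos(a)]])
    for q in ((-.006,-.02),(.006,-.02),(.006,.02),(-.006,.02)):
        p=Rz@q+[x,y]; uv=proj(f,[*p,z]); print(c,uv.round())
    for q in ((-.095,-.05),(.095,-.05),(.095,.05),(-.095,.05)):
        p=Rz@q+[x,y]; uv=proj(f,[*p,.028]); print('rim',uv.round())
try:
  fr=fit([f],[r[0]['region']],DISH,(.467,.213)); print(fr.x,np.degrees(fr.x[2]),fr.fun)
except Exception as e: print(e)
plan((.467,.213,.047),-4.5)
```

```text
0.69 [161.1, 118.3, 354.1, 218.8]
plate [249. 213.]
plate [263. 213.]
plate [263. 166.]
plate [249. 166.]
rim [168. 219.]
rim [345. 219.]
rim [353. 123.]
rim [159. 124.]
[ 0.46761081  0.21272461 -0.06671251] -3.8223455009899623 0.13397805063566226
now [0.4659 0.2124 0.195 ] t 6.625 grip 1.0022838407582666 F [-0.5  0.2  0.9]
axes [[-0.0, 0.08, 1.0], [-0.0, 1.0, -0.08], [-1.0, -0.0, -0.0]]
shift [7.4  0.04 0.06] turn [-0.01 -0.01  0.  ]
```

View pics/w1.png

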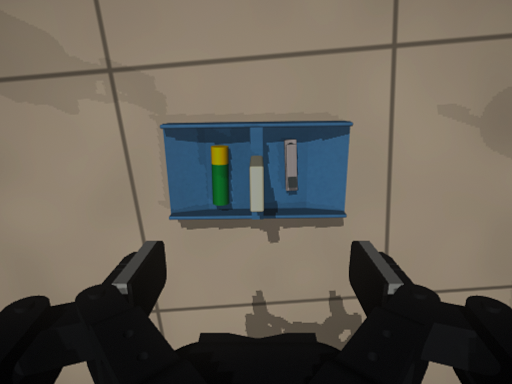

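Wrist view: dish aligned with the jaws, plate at about (257,185), where I projected it (249–263, 166–213). The balm (220,175) is in the -x half, the clipper (291,165) in the +x half.

Emit:
step_arm([
  [[1, 0, 0, 0, 0, 0, 1], [1, 0, 0, 0, 0, 0, 1], [1, 0, 0, 0, 0, 0, 1], [1, 0, 0, 0, 0, 0, 1], [1, 0, 0, 0, 0, 0, 1], [1, 0, 0, 0, 0, 0, 1], [0.7, 0, 0, 0, 0, 0, 1], [0.7, 0, 0, 0, 0, 0, 1]],
])

```text
time_s: 7.62
position: [0.4663, 0.2125, 0.0471]
orientation: [0.707, 0.028, 0.706, -0.028]
contact_force: [-0.6, 0.2, -0.8]
grip_width: 1.0
```

Emit:
step_arm([
  [[0, 0, 0, 0, 0, 0, 0.8], [0, 0, 0, 0, 0, 0, 0.6], [0, 0, 0, 0, 0, 0, 0.45], [0, 0, 0, 0, 0, 0, 0.3], [0, 0, 0, 0, 0, 0, 0.2], [0, 0, 0, 0, 0, 0, 0.1], [0, 0, 0, 0, 0, 0, 0], [0, 0, 0, 0, 0, 0, 0]],
], newtons=60)

```text
time_s: 8.62
position: [0.4666, 0.2128, 0.0476]
orientation: [0.707, 0.028, 0.706, -0.028]
contact_force: [-0.1, -1.2, 5.4]
grip_width: 0.128
```

Emit:
step_arm([
  [[0, 0, 0, 0, 0, 0, 0], [0, 0, 0, 0, 0, 0, 0], [0, 0, 0, 0, 0, 0, 0]],
])

```text
time_s: 9.0
position: [0.4667, 0.2128, 0.0476]
orientation: [0.707, 0.028, 0.706, -0.028]
contact_force: [-0.8, -0.9, 6.2]
grip_width: 0.13
```

Emit:
step_arm([
  [[-0.3, 0, 0, 0, 0, 0, 0], [-0.6, 0, 0, 0, 0, 0, 0], [-0.8, 0, 0, 0, 0, 0, 0], [-0.6, 0, 0, 0, 0, 0, 0], [-0.2, 0, 0, 0, 0, 0, 0]],
])

```text
time_s: 9.62
position: [0.4668, 0.2129, 0.0983]
orientation: [0.707, 0.028, 0.706, -0.028]
contact_force: [0.2, -0.6, -3.5]
grip_width: 0.135
```

Run:
```python
from fit import *
from plan import plan
f=eyes.grab_frame('side'); cv2.imwrite('pics/s2.png',cv2.resize(f['pixels'][180:384,90:362,::-1],None,fx=2.5,fy=2.5))
plan((.5655,-.24,.295),-5)
```

```text
now [0.4668 0.2129 0.0983] t 9.675 grip 0.13159520366990118 F [ 0.2  0.7 -3. ]
axes [[0.0, 0.08, 1.0], [0.0, 1.0, -0.08], [-1.0, 0.0, 0.0]]
shift [ -9.84 -22.18   6.71] turn [ 0.07  0.01 -0.01]
```

View pics/s2.png

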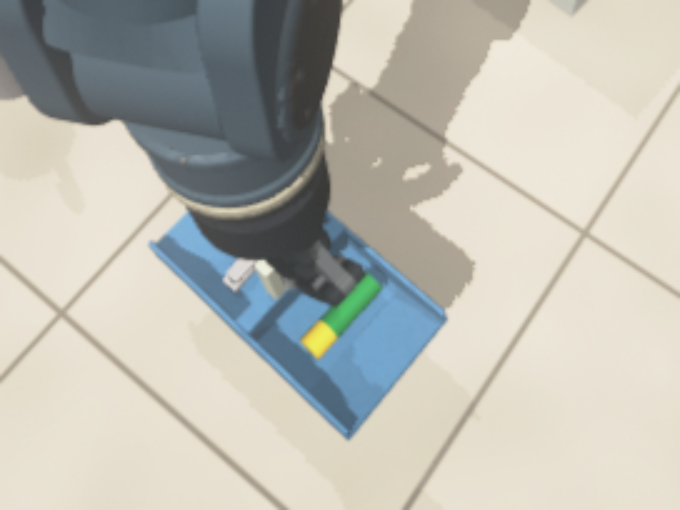

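Emit:
step_arm([
  [[-0.6, 0, 0, 0, 0, 0, 0], [-1, 0, 0, 0, 0, 0, 0], [-1, 0, 0, 0, 0, 0, 0], [-1, 0, 0, 0, 0, 0, 0], [-1, 0, 0, 0, 0, 0, 0], [-1, -0.3, 0.1, 0, 0, 0, 0], [-1, -0.6, 0.2, 0, 0, 0, 0], [-1, -0.9, 0.3, 0, 0, 0, 0]],
])

```text
time_s: 10.68
position: [0.4753, 0.1757, 0.2502]
orientation: [0.706, 0.027, 0.707, -0.027]
contact_force: [0.1, -0.1, -2.8]
grip_width: 0.128
```

Emit:
step_arm([
  [[-0.5, -1, 0.3, 0, 0, 0, 0], [-0.3, -1, 0.3, 0, 0, 0, 0], [0, -1, 0.35, 0, 0, 0, 0], [0, -1, 0.35, 0, 0, 0, 0], [0, -1, 0.35, 0, 0, 0, 0], [0, -1, 0.35, 0, 0, 0, 0], [0, -1, 0.35, 0, 0, 0, 0], [0, -1, 0.35, 0, 0, 0, 0]],
])

```text
time_s: 11.68
position: [0.5167, 0.0114, 0.2655]
orientation: [0.706, 0.028, 0.707, -0.028]
contact_force: [0.4, 0.7, -2.7]
grip_width: 0.13
```

Emit:
step_arm([
  [[0, -1, 0.35, 0, 0, 0, 0], [0, -1, 0.35, 0, 0, 0, 0], [0, -1, 0.35, 0, 0, 0, 0], [0, -1, 0.35, 0, 0, 0, 0], [0, -1, 0.35, 0, 0, 0, 0], [0, -1, 0.35, 0, 0, 0, 0], [0, -1, 0.35, 0, 0, 0, 0], [0, -0.7, 0.25, 0, 0, 0, 0]],
])

```text
time_s: 12.68
position: [0.5589, -0.1471, 0.2652]
orientation: [0.706, 0.028, 0.707, -0.028]
contact_force: [0.3, -0.8, -3.1]
grip_width: 0.134
```

```bash
python3 plan.py .58 -.242 .265 -5; python3 plan.py .58 -.242 .265 -5 48
```

```text
now [ 0.5589 -0.1471  0.2652] t 12.675 grip 0.13385602142867323 F [ 0.3 -0.8 -3.1]
axes [[-0.0, 0.08, 1.0], [0.0, 1.0, -0.08], [-1.0, 0.0, -0.0]]
shift [ 0.01 -4.65  1.43] turn [ 0.07 -0.   -0.  ]
now [ 0.5589 -0.1471  0.2652] t 12.675 grip 0.13385602142867323 F [ 0.3 -0.8 -3.1]
axes [[-0.0, 0.08, 1.0], [0.0, 1.0, -0.08], [-1.0, 0.0, -0.0]]
shift [ 0.01 -4.65  1.43] turn [ 0.06 -6.98 -0.03]
```

Emit:
step_arm([
  [[0, -1, 0.3, 0, 0, 0, 0], [0, -1, 0.3, 0, 0, 0, 0], [0, -1, 0.3, 0, 0, 0, 0], [0, -0.8, 0.25, 0, 0, 0, 0], [0, -0.6, 0.2, 0, 0, 0, 0], [0, -0.25, 0.08, 0, 0, 0, 0], [0, 0, 0, 0, 0, 0, 0], [0, 0, 0, 0, 0, 0, 0]],
])

```text
time_s: 13.68
position: [0.5797, -0.2401, 0.2654]
orientation: [0.707, 0.028, 0.707, -0.028]
contact_force: [0.4, -1.1, -4.5]
grip_width: 0.134
```

Run:
```python
from fit import *
from plan import plan
f=eyes.grab_frame('scene'); cv2.imwrite('pics/s3.png',cv2.resize(f['pixels'][60:360,40:340,::-1],None,fx=1.9,fy=1.9))
g=eyes.grab_frame('side');save(g,'s3b.png')
plan((.58,-.242,.265),-5,48)
```

```text
now [ 0.5798 -0.2401  0.2655] t 13.775 grip 0.1322626965754552 F [-0.  -0.9 -4.2]
axes [[0.0, 0.08, 1.0], [0.0, 1.0, -0.08], [-1.0, 0.0, 0.0]]
shift [ 0.02 -0.1   0.02] turn [ 0.07 -6.98 -0.03]
```

View pics/s3.png

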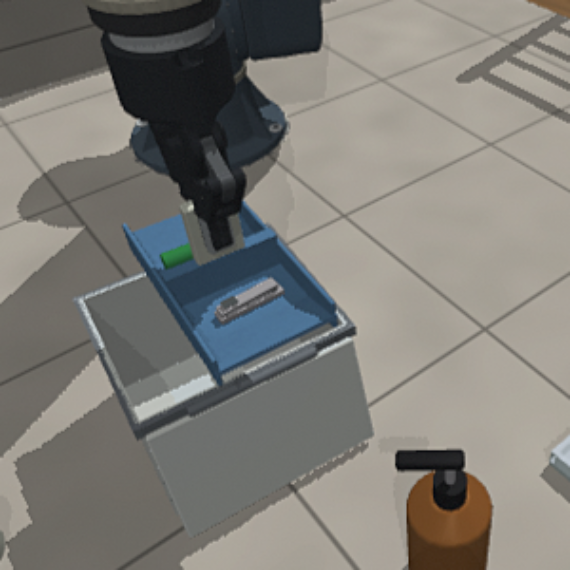

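View pics/s3b.png

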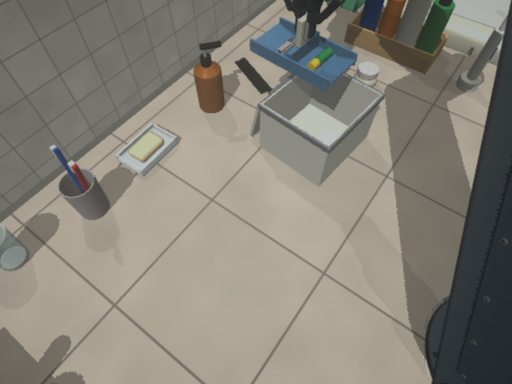

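Emit:
step_arm([
  [[0, 0, 0, 0, -0.3, 0, 0], [0, 0, 0, 0, -0.6, 0, 0], [0, 0, 0, 0, -0.8, 0, 0], [0, 0, 0, 0, -0.9, 0, 0], [0, 0, 0, 0, -0.9, 0, 0], [0, 0, 0, 0, -0.9, 0, 0], [0, 0, 0, 0, -0.9, 0, 0], [0, 0, 0, 0, -0.9, 0, 0]],
])

```text
time_s: 14.78
position: [0.5791, -0.2399, 0.2656]
orientation: [0.916, 0.016, 0.4, -0.036]
contact_force: [0.3, -0.3, -4.1]
grip_width: 0.13
```

Emit:
step_arm([
  [[0, 0, 0, 0, -0.7, 0, 0], [0, 0, 0, 0, -0.3, 0, 0], [0, 0, 0, 0, 0, 0, 0], [0, 0, 0, 0, 0, 0, 0], [0, 0, 0, 0, 0, 0, 0], [0, 0, 0, 0, 0, 0, 0], [0, 0, 0, 0, 0, 0, 0], [0, 0, 0, 0, 0, 0, 0]],
])

```text
time_s: 15.78
position: [0.5798, -0.2406, 0.2652]
orientation: [0.937, 0.014, 0.346, -0.037]
contact_force: [0.2, 0.5, -3.7]
grip_width: 0.133
```

Run:
```python
from fit import *
from plan import plan
f=eyes.grab_frame('scene'); a=cv2.resize(f['pixels'][60:300,60:260,::-1],None,fx=2,fy=2)
g=eyes.grab_frame('side'); b=cv2.resize(g['pixels'][0:200,220:420,::-1],None,fx=2,fy=2.4)
cv2.imwrite('pics/s4.png',np.hstack([a,b]))
for n,h in (('sc',f),('si',g)):
  for l in('balm','clipper'):
    print(n,l,[(round(r['p'],2),r['bbox']) for r in eyes.cut_out(h,l)[:2]])
plan((.58,-.242,.265),-5,0)
```

```text
sc balm [(0.72, [135.5, 239.1, 161.3, 255.8])]
sc clipper []
si balm []
si clipper [(0.62, [276.7, 31.8, 294.1, 43.7])]
now [ 0.5798 -0.2406  0.2653] t 16.075 grip 0.12768586786775793 F [-0.  -0.1 -3.2]
axes [[0.76, 0.08, 0.65], [-0.06, 1.0, -0.05], [-0.65, 0.0, 0.76]]
shift [ 0.02 -0.07 -0.  ] turn [ 0.07  7.2  -0.03]
```

View pics/s4.png

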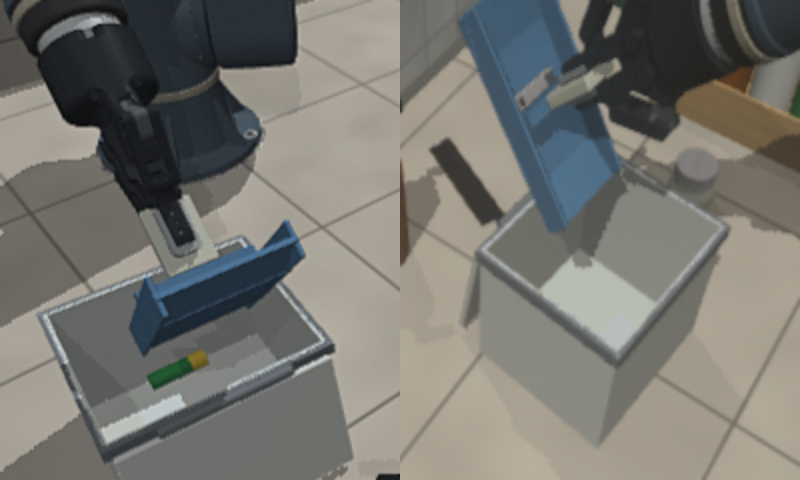

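The balm lies in the basket (left view, about (178,368)), and the clipper rests against the divider in the dish (right view, (535,88)). Next I level the dish and go back.

Emit:
step_arm([
  [[0, 0, 0, 0, 0.3, 0, 0], [0, 0, 0, 0, 0.6, 0, 0], [0, 0, 0, 0, 0.9, 0, 0], [0, 0, 0, 0, 0.9, 0, 0], [0, 0, 0, 0, 0.9, 0, 0], [0, 0, 0, 0, 0.9, 0, 0], [0, 0, 0, 0, 0.9, 0, 0], [0, 0, 0, 0, 0.9, 0, 0]],
])

```text
time_s: 17.08
position: [0.5805, -0.2408, 0.2659]
orientation: [0.743, 0.026, 0.668, -0.029]
contact_force: [0.1, -0.1, -3.3]
grip_width: 0.13
```

Emit:
step_arm([
  [[0, 0, 0, 0, 0.6, 0, 0], [0, 0, 0, 0, 0.3, 0, 0], [0, 0.3, -0.1, 0, 0, 0, 0], [0, 0.7, -0.25, 0, 0, 0, 0], [0, 1, -0.35, 0, 0, 0, 0], [0, 1, -0.35, 0, 0, 0, 0], [0, 1, -0.35, 0, 0, 0, 0], [0, 1, -0.35, 0, 0, 0, 0]],
])

```text
time_s: 18.08
position: [0.5522, -0.1365, 0.2656]
orientation: [0.707, 0.028, 0.706, -0.028]
contact_force: [0.6, 0.0, -4.2]
grip_width: 0.133
```

Emit:
step_arm([
  [[0, 1, -0.35, 0, 0, 0, 0], [0, 1, -0.35, 0, 0, 0, 0], [0, 1, -0.35, 0, 0, 0, 0], [0, 1, -0.35, 0, 0, 0, 0], [0, 1, -0.35, 0, 0, 0, 0], [0, 1, -0.35, 0, 0, 0, 0], [0, 1, -0.35, 0, 0, 0, 0], [0, 1, -0.35, 0, 0, 0, 0]],
])

```text
time_s: 19.08
position: [0.5091, 0.0271, 0.2653]
orientation: [0.707, 0.028, 0.707, -0.028]
contact_force: [0.0, 0.2, -3.4]
grip_width: 0.135
```

```bash
python3 plan.py .4668 .2129 .1 -4
```

```text
now [0.5091 0.0271 0.2653] t 19.075 grip 0.1348302845722738 F [ 0.   0.2 -3.4]
axes [[0.0, 0.08, 1.0], [0.0, 1.0, -0.08], [-1.0, 0.0, 0.0]]
shift [ 8.27  9.1  -2.84] turn [-0.07  0.   -0.  ]
```

Emit:
step_arm([
  [[0, 1, -0.3, 0, 0, 0, 0], [0, 1, -0.3, 0, 0, 0, 0], [0, 1, -0.3, 0, 0, 0, 0], [0, 1, -0.3, 0, 0, 0, 0], [0, 1, -0.3, 0, 0, 0, 0], [0.4, 1, -0.3, 0, 0, 0, 0], [0.7, 1, -0.3, 0, 0, 0, 0], [1, 1, -0.3, 0, 0, 0, 0]],
])

```text
time_s: 20.08
position: [0.4739, 0.1903, 0.2233]
orientation: [0.707, 0.028, 0.706, -0.028]
contact_force: [0.5, 0.6, -3.6]
grip_width: 0.129
```

Emit:
step_arm([
  [[1, 0.7, -0.25, 0, 0, 0, 0], [1, 0.3, -0.1, 0, 0, 0, 0], [1, 0.1, -0.1, 0, 0, 0, 0], [1, 0, 0, 0, 0, 0, 0], [1, 0, 0, 0, 0, 0, 0], [0.8, 0, 0, 0, 0, 0, 0], [0.5, 0, 0, 0, 0, 0, 0], [0.2, 0, 0, 0, 0, 0, 0]],
])

```text
time_s: 21.08
position: [0.4667, 0.2119, 0.093]
orientation: [0.706, 0.028, 0.707, -0.028]
contact_force: [-0.6, 0.6, -3.1]
grip_width: 0.132
```

Run:
```python
from fit import *
from plan import plan
plan((.4668,.2129,.0475),-4)
f=eyes.grab_frame('side'); cv2.imwrite('pics/s5.png',cv2.resize(f['pixels'][180:384,90:362,::-1],None,fx=2.5,fy=2.5))
```

```text
now [0.4667 0.2119 0.093 ] t 21.075 grip 0.1322477603459255 F [-0.6  0.6 -3.1]
axes [[-0.0, 0.08, 1.0], [-0.0, 1.0, -0.08], [-1.0, -0.0, -0.0]]
shift [2.28 0.05 0.  ] turn [-0.07 -0.    0.  ]
```

View pics/s5.png

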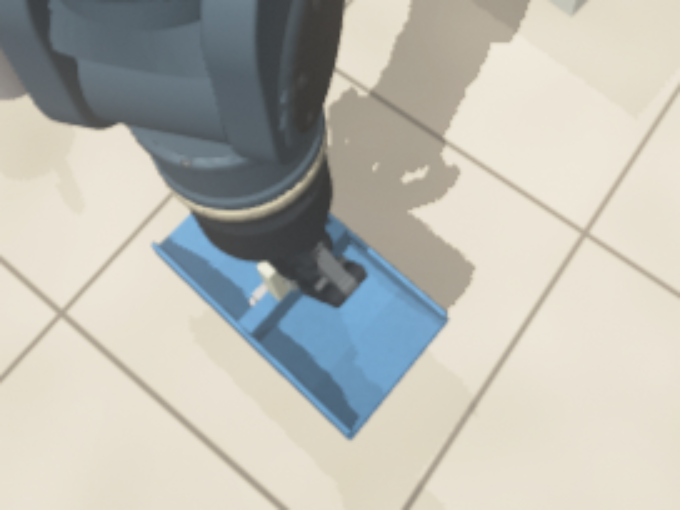

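The clipper is still in its half (about (262,292)) and the dish is level. I lower it slowly.

Emit:
step_arm([
  [[0.3, 0, 0, 0, 0, 0, 0], [0.5, 0, 0, 0, 0, 0, 0], [0.5, 0, 0, 0, 0, 0, 0], [0.3, 0, 0, 0, 0, 0, 0], [0.2, 0, 0, 0, 0, 0, 0], [0.15, 0, 0, 0, 0, 0, 0], [0.1, 0, 0, 0, 0, 0, 0], [0.07, 0, 0, 0, 0, 0, 0]],
])

```text
time_s: 22.12
position: [0.4671, 0.2117, 0.051]
orientation: [0.707, 0.028, 0.707, -0.028]
contact_force: [-0.3, 0.4, -3.1]
grip_width: 0.138
```

Emit:
step_arm([
  [[0.05, 0, 0, 0, 0, 0, 0], [0.05, 0, 0, 0, 0, 0, 0], [0.05, 0, 0, 0, 0, 0, 0], [0, 0, 0, 0, 0, 0, 0]],
])

```text
time_s: 22.62
position: [0.4669, 0.2117, 0.0479]
orientation: [0.707, 0.028, 0.707, -0.028]
contact_force: [0.9, -0.3, -3.9]
grip_width: 0.133
```

Emit:
step_arm([
  [[0.03, 0, 0, 0, 0, 0, 0], [0.03, 0, 0, 0, 0, 0, 0], [0, 0, 0, 0, 0, 0, 0]],
])

```text
time_s: 23.0
position: [0.467, 0.2117, 0.0476]
orientation: [0.707, 0.028, 0.706, -0.028]
contact_force: [-4.2, -1.5, 9.1]
grip_width: 0.131
```

Emit:
step_arm([
  [[0.03, 0, 0, 0, 0, 0, 0], [0, 0, 0, 0, 0, 0, 0]],
])

```text
time_s: 23.25
position: [0.467, 0.2117, 0.0476]
orientation: [0.707, 0.028, 0.706, -0.028]
contact_force: [-6.2, -3.2, 16.2]
grip_width: 0.132
```

Emit:
step_arm([
  [[-0.05, 0, 0, 0, 0, 0, 0], [0, 0, 0, 0, 0, 0, 0.2], [0, 0, 0, 0, 0, 0, 0.3], [0, 0, 0, 0, 0, 0, 0.45], [0, 0, 0, 0, 0, 0, 0.6], [0, 0, 0, 0, 0, 0, 0.75], [0, 0, 0, 0, 0, 0, 0.75], [0, 0, 0, 0, 0, 0, 0.75]],
])

```text
time_s: 24.25
position: [0.467, 0.2117, 0.0471]
orientation: [0.707, 0.028, 0.707, -0.028]
contact_force: [0.0, 0.5, -0.4]
grip_width: 0.754
```

Emit:
step_arm([
  [[-0.3, 0, 0, 0, 0, 0, 0.75], [-0.7, 0, 0, 0, 0, 0, 0.75], [-1, 0, 0, 0, 0, 0, 0.75], [-1, 0, 0, 0, 0, 0, 0.75], [-1, 0, 0, 0, 0, 0, 0.75], [-1, 0, 0, 0, 0, 0, 0.75], [-1, 0, 0, 0, 0, 0, 0.75], [-1, 0, 0, 0, 0, 0, 0.75]],
])

```text
time_s: 25.25
position: [0.467, 0.2117, 0.189]
orientation: [0.707, 0.028, 0.706, -0.028]
contact_force: [-0.2, 0.8, 0.4]
grip_width: 0.754
```

Emit:
step_arm([
  [[0, 0, 0, 0, 0, 0, 0.75], [0, 0, 0, 0, 0, 0, 0.75]],
])

```text
time_s: 25.5
position: [0.4667, 0.2116, 0.1869]
orientation: [0.707, 0.028, 0.707, -0.028]
contact_force: [-1.0, -0.1, 0.6]
grip_width: 0.754
```

Run:
```python
from fit import *
f=eyes.grab_frame('wrist'); g=eyes.grab_frame('scene')
cv2.imwrite('pics/s6.png',np.hstack([f['pixels'][60:360,100:412,::-1],g['pixels'][70:370,60:372,::-1]]))
r=eyes.cut_out(f,'dish')[0]; q=fit([f],[r['region']],DISH,(.467,.213)); print(q.x[:2],np.degrees(q.x[2]),q.fun)
for l,h in (('balm',g),('clipper',f)): print(l,[(round(r['p'],2),r['bbox']) for r in eyes.cut_out(h,l)[:2]])
s=robot.observe();print(s['time_s'],s['position'],s['contact_force'])
```

```text
[0.46780051 0.2126153 ] -4.484954297025737 0.0799583550234253
balm [(0.69, [133.6, 235.3, 165.0, 254.7]), (0.16, [78.4, 176.7, 236.4, 342.3])]
clipper [(0.93, [262.3, 139.7, 275.2, 193.9])]
25.75 [0.46667134 0.21153619 0.18655526] [-0.49971565  1.00167559 -0.33819469]
```

View pics/s6.png

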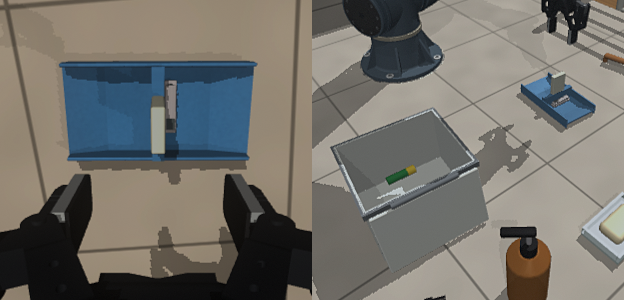

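The dish is upright at its old place with the clipper beside the divider (171,105), and the balm is in the basket (402,175).

```bash
python3 -c "
from plant import job_done
print(job_done())"
```

```text
the job is handed in; nothing more can be done
None
```

The lip balm is in the wastebasket, the clipper is still in the dish, and the dish is back upright where it stood. I carried it by its middle grip, lowered the balm half about 49° over the basket, levelled it and set it down.

- **Position:** in the last wrist picture the dish is at about (0.468, 0.213), turned −4.5°. I measured (0.468, 0.213) and −3.8° from the same camera before the grasp.
- **Contents:** the last pictures show the clipper lying against the divider in its own half and the balm inside the basket.
- **Force and time:** the highest force reading was about 16 N upward, when the dish touched down. I backed off before opening the jaws. The gripper is clear, about 14 cm up, and the run took about 26 s.
- **Disagreement:** the two cameras placed the basket about 20 mm apart in x. I used the side view, because its fit was better, and the balm landed inside.

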